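Bring the carrier gas on line

TASK

Bring the carrier gas on line: with the green outlet valve still shut, turn the blue knob sunk in the deck of the gas module clockwise until the black gauge needle points at the red set hand, leave it there, and then turn the green lever fully open, in line with the blue flow line. Do not disturb the vial rack, solvent bottle, jar or wrench on the bench.

Things in the scene. Friction and masses are not known exactly. Their poses are not given: they have to be found in the camera images.
- gas_module: Cream bench-top gas control box fixed on the bench, 200 (its x) x 380 (its y) x 90 mm high, origin at the centre of its underside on the bench, z up; its dark front strip faces its -x, towards the robot. On its flat top deck (z = 90 mm): a sunken blue knob in a round well at x -15, y 0; a 105 mm pressure gauge, face up, at x 20, y 105, standing 14 mm above the deck; a green quarter-turn valve lever pivoted at x -20, y -95. All these move with the box.
- knob_top (a point): Centre of the knob's top face, on its vertical axis, 82 mm above the bench and 8 mm below the deck. Round blue fluted knob, 24 mm across, 23 mm tall, straight sides, white line on top; it stands in the middle of a round well 78 mm across and 32 mm deep (floor 58 mm above the bench), so there is 27 mm between knob and wall all round for the fingers, which must be only part open to go in. The knob does not move up or down.
- pressure_knob (a joint): Turn of the blue knob in rad, 0 to 5.89; clockwise from above is positive and raises the pressure. Turns with light friction (0.04 N m) and stays where it is left.
- needle (a joint): Black needle of the gauge in rad, 0 (zero, at the dial's near left) to 4.71, clockwise from above positive. Geared to the knob: needle = 0.8 x knob.
- set_hand (a joint): Red set hand of the gauge in rad, measured as the needle is; it is behind the gauge's glass and stays still. It always starts ahead (clockwise) of the needle.
- needle_tip (a point): Point on the black needle 38 mm from the gauge's centre, just behind its tip (needle 40 mm long, 3 mm wide), under the gauge's glass.
- set_tip (a point): Point on the red set hand 38 mm from the gauge's centre, in its 8 mm wide, 16 mm long red end.
- outlet_valve (a joint): Turn of the green valve lever in rad: 0 shut (lever points to the box's -y, crosswise), grows anticlockwise from above to 1.57 fully open at a stop (lever points to the box's +x, along the blue line painted on the deck to the outlet tube). It starts shut. Friction 0.06 N m; stays where it is left.
- lever_grip (a point): On the middle line of the lever's top face, 45 mm out from its upright pivot, 122 mm above the bench. The green lever is a straight bar 12 mm wide and 13 mm tall, its underside 19 mm above the deck, reaching 62 mm out from the pivot; the point's x axis points outward along the lever.
- vial_rack: Blue block with amber vials, 60 x 100 x 44 mm, loose, origin under its centre. Leave alone.
- solvent_bottle: Amber bottle, 68 mm diameter, 150 mm tall, loose, origin under its centre. Leave alone.
- ferrule_jar: Small clear jar, 44 mm diameter, 45 mm tall, loose, origin under its centre. Leave alone.
- wrench: Open-ended wrench, 150 mm long, lying on the bench between the box and the robot, loose. Leave alone.

How it is judged:
On the way, in this order (a step that is already met when the one before it is completed fails the run):
1. the needle's tip is on the red set hand (within 5 mm) with the outlet valve still shut (horizontal distance between needle_tip and set_tip below 0.005 m and value of joint outlet_valve below 0.2 rad and contact force between the fingers and gas_module below 0.1 N), for 0.3 s.
2. the outlet valve is fully open (value of joint outlet_valve above 1.35 rad), for 0.2 s.
At the end, for the whole second after the job is handed in: The needle's tip is within 5 mm of the red set hand at the same radius (about 7.5 degrees), set and let go before the valve was opened, and the valve lever is open to within 12 degrees of its stop; nothing else on the bench has moved 20 mm or more (horizontal distance between needle_tip and set_tip below 0.005 m and value of joint outlet_valve above 1.35 rad); the robot touches nothing.
It fails at once if a bystander on the bench is disturbed (moved more than 20 mm) (distance of any of vial_rack, solvent_bottle, ferrule_jar, wrench from where it was at the start of the episode above 0.02 m).
It also fails if it takes over 51 s, if anything falls off the work surface, if the arm or the gripper's body presses on something with over 40 N, if the wrist force passes 120 N, or if a joint passes its speed limit or range.

ROBOT

A 6-joint arm with a two-finger parallel gripper is mounted at the origin on the work surface. World frame = base frame: x ahead of the robot, y to its left, z up, the work surface at z = 0. Lengths are in m, angles in rad, forces in N, time in s.
With the tool pointing down it reaches from about 0.325 to 0.75 m from the base axis. Payload 7.6 kg.
Tool frame: the origin (TCP) lies between the finger pads; the fingertips stand 8 mm ahead of it and the grasp point (between the pads) lies 11 mm behind it (r.tip_extent is the distance from the TCP to the fingertips, in m); z points along the fingers, y is the line along which they close (so a half turn about z gives the same grasp; the last joint's range is limited). The gripper opens to 85 mm and grips with 20 to 120 N. Pads are 22 mm wide; open, the fingers measure 114 mm over their backs; the gripper's body (76 mm by 85 mm) begins 54 mm behind the grasp point. The pads swing forward as they close: fully open they stand 13 mm farther back than shut.
Start: joints at [-1.299, 0.052, 1.401, -0, 1.689, -0.07], TCP at [0.176, -0.495, 0.239] pointing down, gripper open.
Joint ranges: [-2.9, 2.9], [-0.91, 2.17], [0.12, 2.37], [-1.06, 4.2], [0.26, 2.73], [-2.93, 2.93]. Speed limits (rad/s): [2.57, 2.57, 3.01, 3.14, 3.14, 3.14].

INTERFACE

Orientations are given as a 3x3 rotation matrix whose columns are the frame's x, y, z axes.
In Python, from bench import r gives the robot as it stands.
- The arm moves only by the tool step_arm, never from a script. Its argument "series" is a list of rows, each an object with "delta_pos": the shift along the tool's x, y, z in m, a list of three; "angular": the turn, a rotation vector about the tool's x, y, z in rad, a list of three; "jaw": the opening, from -1 (shut) to 1 (fully open), so that 0 is half open. A call has 1 to 12 rows; each row shifts and turns the commanded pose from where the row before left it, along the tool's axes as they then stand; what a row does not reach is not made up. A row lasts 1/12 s, in which the tool goes at most 41.7 mm and 7.16 degrees, less where a joint would pass 70% of its speed; a pose out of reach is approached as far as the arm can. A call is refused whole if a number of a shift passes 0.0417 or a number of a turn 0.125, either way. A call with a gripper value outside its range is refused whole. The fingers move at their own pace and stop on an object; "force" is the grip in N (left out, the last holds). Time passes only in rows, so rows that do not move let the fingers close. It gives the time, the measured TCP pose, the force, the opening and the grip force at its end, in the units of the state.
- r.get_obs(): the state, without advancing time (a new reading comes with each control period).
- r.capture(name): name is "side" or "top"; returns a dict with "pixels" (384x512x3 uint8, red, green, blue), "range_z" (384x512 float32, m along the optical axis (not along the pixel's ray), 0 where there is no reading), "fx", "fy", "cx", "cy" (pixels), "distortion" ([k1, k2, p1, p2, k3] as OpenCV has them; the pictures are not rectified), "camera_from_world" (4x4, takes a point from world to camera coordinates). Camera axes: x right, y up, looking along -z (the intrinsics and any distortion apply to the point x, -y, -z); pixel columns grow to the right and rows downward; lengths in m; the calibration is good to about 2 mm. A picture is of the moment at which its call begins.
- r.hand_in(): hands the job in; it is judged then, once.
The state is a dict: "time": time; "qpos": joint angles; "qd": joint speeds; "effort": joint torques, N m; "position": TCP position; "ee_rot": TCP orientation; "ft_force": force on the tool from outside, world axes, zero at the start; "torque": the same for the moment, N m; "grip_width": opening from 0.0 (shut) to 1.0 (fully open); "gripper_force": force on a finger pad.
Only numpy, scipy, OpenCV 4.12 (cv2) and the standard library are available. Lean on these libraries where they do the work, as an engineer would, in place of code of your own. Each camera call takes 0.05 s, during which the arm holds its last target. There are 200 camera calls.

## Working session

There is one attempt and no reset: what is moved stays moved. The work goes in short steps, Python scripts to look and compute and a tool call to move; the robot and the scene stay as the last step left them, time stands still between calls to the robot, and variables do not carry over. Pictures are saved under pics/ and viewed, at most 10 in all, crops included, and the job is handed in when it is done.

Besides the shell and the picture viewer there is one more tool, called after ">>>" as name(argument=value, ...) on one line, values as JSON. step_arm: Moves the arm, as the interface text tells. Its arguments: {"type":"object","properties":{"series":{"type":"array","items":{"type":"object","properties":{"delta_pos":{"type":"array","items":{"type":"number"}},"angular":{"type":"array","items":{"type":"number"}},"jaw":{"type":"number"}}}},"force":{"type":"number"}},"required":["series"]}

```bash
mkdir -p pics; ls; cat > h.py <<'E'
import numpy as np, cv2
from bench import r
def cap(n,name):
    c=r.capture(n); np.savez('pics/'+name+'.npz',**c); cv2.imwrite('pics/'+name+'.png',c['pixels'][:,:,::-1]); return c
def ray(c,uv):
    K=np.array([[c['fx'],0,c['cx']],[0,c['fy'],c['cy']],[0,0,1.]])
    p=cv2.undistortPoints(np.array(uv,float).reshape(-1,1,2),K,np.array(c['distortion'],float)).reshape(-1,2)
    M=np.array(c['camera_from_world']); R,t=M[:3,:3],M[:3,3]
    d=np.c_[p[:,0],-p[:,1],-np.ones(len(p))]@R
    return -R.T@t,d
def onz(c,uv,z):
    o,d=ray(c,uv); return o+d*((z-o[2])/d[:,2])[:,None]
E
python3 - <<'E'
from h import *
for n in('top','side'): 
    c=cap(n,n+'0'); print(n,c['fx'],c['distortion'],-np.array(c['camera_from_world'])[:3,:3].T@np.array(c['camera_from_world'])[:3,3])
o=r.get_obs(); print(o['position'],o['ee_rot'],o['time'],o['grip_width'])
E
```

```text
pics
top 352.6367435241508 [-0.06733889  0.          0.          0.          0.        ] [0.42714365 0.04637602 1.16702737]
side 497.15993583056934 [-0.15788019  0.          0.          0.          0.        ] [-0.09157515  0.84683503  0.99277163]
[ 0.17591434 -0.49438679  0.23854793] [[ 9.42156301e-01  3.35173625e-01 -3.81218070e-04]
 [ 3.35173827e-01 -9.42155305e-01  1.37368230e-03]
 [ 1.01255449e-04 -1.42199775e-03 -9.99998984e-01]] 0.1 1.001997374389403
```

View pics/top0.png

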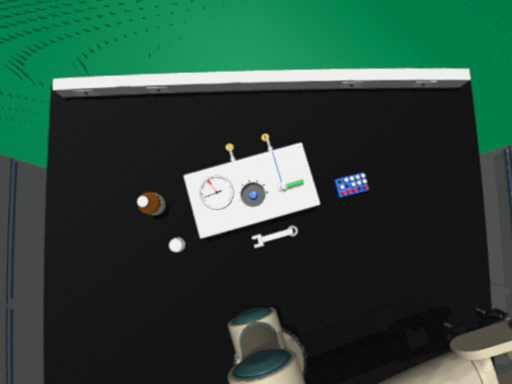

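View pics/side0.png

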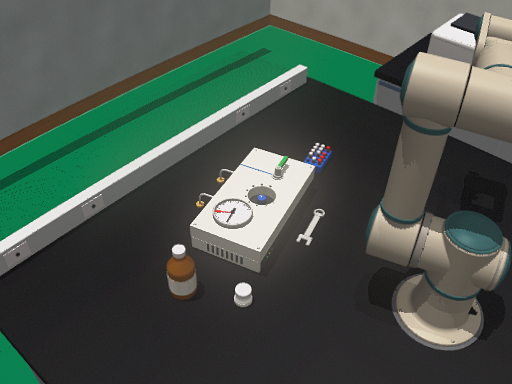

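Top view: box centred near (252,190), gauge near (217,192), knob near (253,194), lever from (283,187) to (303,183). The side view agrees. Next I measure the box pose and the two gauge hands.

```bash
cat >> h.py <<'E'
def boxpose(c):
    hsv=cv2.cvtColor(c['pixels'],cv2.COLOR_RGB2HSV); m=((hsv[...,2]>150)&(hsv[...,1]<60)).astype(np.uint8)
    m[:130]=0;m[250:]=0;m[:,:175]=0;m[:,330:]=0
    m=cv2.morphologyEx(m,cv2.MORPH_OPEN,np.ones((5,5)))
    k=max(cv2.findContours(m,0,2)[0],key=cv2.contourArea)
    P=onz(c,k.reshape(-1,2),0.09)[:,:2]
    return cv2.minAreaRect(cv2.convexHull(P.astype(np.float32)))
E
python3 - <<'E'
from h import *
c=dict(np.load('pics/top0.npz')); s=dict(np.load('pics/side0.npz'))
print(boxpose(c))
for n,q in(('t',c),('s',s)):
    hsv=cv2.cvtColor(q['pixels'],cv2.COLOR_RGB2HSV)
    H,S,V=hsv[...,0].astype(int),hsv[...,1],hsv[...,2]
    if n=='t': win=(slice(140,240),slice(185,320))
    else: win=(slice(150,265),slice(195,308))
    for nm,m,z in(('blue',(H>105)&(H<130)&(S>130)&(V>80),.082),('green',(H>45)&(H<80)&(S>120)&(V>60),.122),('red',((H<8)|(H>172))&(S>120)&(V>90),.104)):
        mm=np.zeros_like(m);mm[win]=m[win]; nl,lab,st,ce=cv2.connectedComponentsWithStats(mm.astype(np.uint8))
        for i in range(1,nl):
            if st[i,4]>5: print(n,nm,st[i],ce[i],onz(q,ce[i],z))
a=cv2.resize(c['pixels'][140:240,185:320],None,fx=5.5,fy=5.5,interpolation=cv2.INTER_CUBIC)
b=cv2.resize(s['pixels'][195:232,205:260],None,fx=6,fy=6,interpolation=cv2.INTER_CUBIC)
a=a[:,:742]; im=np.zeros((a.shape[0]+0,742,3),np.uint8); im[:]=a; im[-b.shape[0]:,-b.shape[1]:]=b
cv2.imwrite('pics/crop0.png',im[:,:,::-1])
E
```

```text
((0.5520865321159363, 0.04566656053066254), (0.20617100596427917, 0.3818744122982025), 14.349173545837402)
t blue [249 191   8   8  43] [252.37209302 194.88372093] [[0.53350377 0.04189805 0.082     ]]
t green [287 180  16   7  50] [294.58 183.04] [[ 0.56177728 -0.08510464  0.122     ]]
t red [208 180   3   4   7] [208.85714286 181.57142857] [[0.57559208 0.17331741 0.104     ]]
s blue [304 157   4   6  10] [305.9 159.9] [[ 0.54149755 -0.1748434   0.082     ]]
s blue [258 195   8   5  28] [261.35714286 197.25      ] [[0.53431265 0.0446001  0.082     ]]
s green [278 156  10  10  38] [282.76315789 160.55263158] [[ 0.56153634 -0.08266714  0.122     ]]
s red [215 210  11   2  17] [219.11764706 210.64705882] [[0.56788608 0.177218   0.104     ]]
```

View pics/crop0.png

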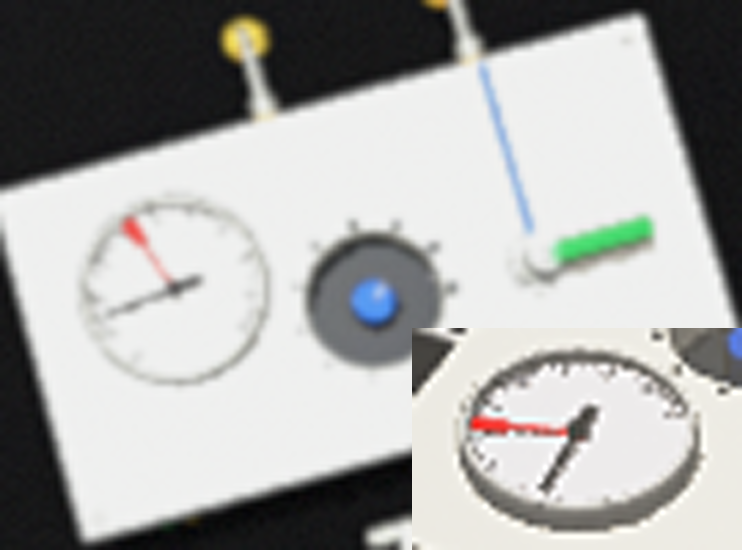

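```bash
cat >> h.py <<'E'
YAW=np.radians(14.35)
BC=np.array([.5505,.0465])
Rb=np.array([[np.cos(YAW),-np.sin(YAW)],[np.sin(YAW),np.cos(YAW)]])
def hands(c,z=.1):
    g=BC+Rb@[.02,.105]
    M=c['camera_from_world']; 
    vv,uu=np.mgrid[0:384,0:512]; uv=np.c_[uu.ravel(),vv.ravel()]
    P=onz(c,uv,z)[:,:2]-g; rad=np.hypot(*P.T)
    px=c['pixels'].reshape(-1,3).astype(float); out={}
    sel=rad<.036
    red=np.clip(px[:,0]-px[:,1:].max(1),0,None); red[red<40]=0
    med=np.median(px[sel].max(1)); dark=np.clip(med-px.max(1)-25,0,None); dark[(red>0)|(dark<20)]=0
    for n,w,s in(('needle',dark,rad<.036),('set',red,rad<.045)):
        s=s&(w>0); p,ww=P[s],w[s]; cm=(p*ww[:,None]).sum(0)/ww.sum()
        d=np.linalg.eigh(np.cov(p.T,aweights=ww))[1][:,1]
        far=p[np.argsort((p-cm)@d)]; d=d*np.sign(d@cm)   # long end side
        b=Rb.T@d   # clockwise from near-left (box 135deg)
        ang=(np.radians(135)-np.arctan2(b[1],b[0]))%(2*np.pi)
        out[n]=(np.degrees(ang),s.sum(),cm)
    return out
E
python3 - <<'E'
from h import *
print(r.tip_extent)
for f in('top0','side0'):
    c=dict(np.load(f'pics/{f}.npz'))
    for k,v in hands(c).items(): print(f,k,v)
    # well rim: dark gray centroid at deck height
    vv,uu=np.mgrid[0:384,0:512]; P=onz(c,np.c_[uu.ravel(),vv.ravel()],.09)[:,:2]; k=BC+Rb@[-.015,0]
    px=c['pixels'].reshape(-1,3); m=(np.hypot(*(P-k).T)<.05)&((px.max(1)<150)|((px[:,2]>px[:,0]+60.)))
    q=m.reshape(384,512).astype(np.uint8); q=cv2.morphologyEx(q,cv2.MORPH_OPEN,np.ones((3,3)))
    cn=max(cv2.findContours(q,0,2)[0],key=cv2.contourArea).reshape(-1,2)
    print('well',cv2.minEnclosingCircle(onz(c,cn,.09)[:,:2].astype(np.float32)),'pred',k)
E
```

```text
0.008
top0 needle (np.float64(39.31561208057585), np.int64(32), array([-0.00173709,  0.00190129]))
top0 set (np.float64(114.44570976492716), np.int64(23), array([0.02876907, 0.01846435]))
well ((0.5362380146980286, 0.04109465330839157), 0.03761134296655655) pred [0.535968   0.04278233]
side0 needle (np.float64(39.80933071894221), np.int64(44), array([-0.00283716,  0.00685308]))
side0 set (np.float64(115.5940048306904), np.int64(28), array([0.02277276, 0.01877896]))
well ((0.5343471169471741, 0.04473031684756279), 0.037874747067689896) pred [0.535968   0.04278233]
```

>>> step_arm(series=[{"delta_pos":[0.0305,-0.0226,0],"jaw":-0.15},{"delta_pos":[0.0305,-0.0226,0]},{"delta_pos":[0.0305,-0.0226,0]},{"delta_pos":[0.0305,-0.0226,0]},{"delta_pos":[0.0305,-0.0226,0]},{"delta_pos":[0.0305,-0.0226,0]},{"delta_pos":[0.0305,-0.0226,0]},{"delta_pos":[0.0305,-0.0226,0]},{"delta_pos":[0.0305,-0.0226,0]},{"delta_pos":[0.0305,-0.0226,0]},{"delta_pos":[0.0305,-0.0226,0]},{"delta_pos":[0.0305,-0.0226,0]}])

```text
schema error: expected keys delta_pos, angular, jaw
```

>>> step_arm(series=[{"delta_pos":[0.0305,-0.0226,0]},{"delta_pos":[0.0305,-0.0226,0]},{"delta_pos":[0.0305,-0.0226,0]},{"delta_pos":[0.0305,-0.0226,0]},{"delta_pos":[0.0305,-0.0226,0]},{"angular":[0,0,-0.12]},{"angular":[0,0,-0.12]},{"angular":[0,0,-0.12]},{"angular":[0,0,-0.12]},{"angular":[0,0,-0.12]},{"angular":[0,0,-0.12]},{"angular":[0,0,-0.12]}])

```text
schema error: expected keys delta_pos, angular, jaw
```

>>> step_arm(series=[{"angular":[0,0,-0.12]},{"angular":[0,0,-0.12]},{"angular":[0,0,-0.12]},{"angular":[0,0,-0.12]},{"angular":[0,0,-0.12]},{},{}])

```text
schema error: expected keys delta_pos, angular, jaw
```

```bash
cat > st.py <<'E'
from h import *
import sys
o=r.get_obs(); R=np.array(o['ee_rot']); p=np.array(o['position'])
print('t',o['time'],'p',p.round(4),'yaw',np.arctan2(R[1,0],R[0,0]).round(4),'tilt',R[:,2].round(4),'q',np.array(o['qpos']).round(3),'w',o['grip_width'],'F',np.array(o['ft_force']).round(1),o['gripper_force'])
if len(sys.argv)>2:
    t=np.array([float(a) for a in sys.argv[1:4]]); print('tool delta to',t,(R.T@(t-p)).round(4))
E
python3 st.py .5355 .0428 .071
```

```text
t 0.1 p [ 0.1759 -0.4944  0.2385] yaw 0.3418 tilt [-4.0e-04  1.4e-03 -1.0e+00] q [-1.299  0.053  1.402  0.     1.689 -0.07 ] w 1.001997374389403 F [0.2 0.7 1.3] 0.0
tool delta to [0.5355 0.0428 0.071 ] [ 0.5188 -0.3854  0.1681]
```

>>> step_arm(series=[{"delta_pos":[0.0305,-0.0226,0],"angular":[0,0,0],"jaw":-0.15},{"delta_pos":[0.0305,-0.0226,0],"angular":[0,0,0],"jaw":-0.15},{"delta_pos":[0.0305,-0.0226,0],"angular":[0,0,0],"jaw":-0.15},{"delta_pos":[0.0305,-0.0226,0],"angular":[0,0,0],"jaw":-0.15},{"delta_pos":[0.0305,-0.0226,0],"angular":[0,0,0],"jaw":-0.15},{"delta_pos":[0.0305,-0.0226,0],"angular":[0,0,0],"jaw":-0.15},{"delta_pos":[0.0305,-0.0226,0],"angular":[0,0,0],"jaw":-0.15},{"delta_pos":[0.0305,-0.0226,0],"angular":[0,0,0],"jaw":-0.15},{"delta_pos":[0.0305,-0.0226,0],"angular":[0,0,0],"jaw":-0.15},{"delta_pos":[0.0305,-0.0226,0],"angular":[0,0,0],"jaw":-0.15},{"delta_pos":[0.0305,-0.0226,0],"angular":[0,0,0],"jaw":-0.15},{"delta_pos":[0.0305,-0.0226,0],"angular":[0,0,0],"jaw":-0.15}])

```text
time: 1.1
position: [0.4305, -0.1146, 0.2391]
ee_rot: [[0.942, 0.335, -0.0], [0.335, -0.942, -0.0], [-0.0, 0.0, -1.0]]
ft_force: [0.2, -0.2, 0.3]
grip_width: 0.428
gripper_force: 0.0
```

>>> step_arm(series=[{"delta_pos":[0.0305,-0.0226,0],"angular":[0,0,0],"jaw":-0.15},{"delta_pos":[0.0305,-0.0226,0],"angular":[0,0,0],"jaw":-0.15},{"delta_pos":[0.0305,-0.0226,0],"angular":[0,0,0],"jaw":-0.15},{"delta_pos":[0.0305,-0.0226,0],"angular":[0,0,0],"jaw":-0.15},{"delta_pos":[0.0305,-0.0226,0],"angular":[0,0,0],"jaw":-0.15},{"delta_pos":[0,0,0],"angular":[0,0,-0.12],"jaw":-0.15},{"delta_pos":[0,0,0],"angular":[0,0,-0.12],"jaw":-0.15},{"delta_pos":[0,0,0],"angular":[0,0,-0.12],"jaw":-0.15},{"delta_pos":[0,0,0],"angular":[0,0,-0.12],"jaw":-0.15},{"delta_pos":[0,0,0],"angular":[0,0,-0.12],"jaw":-0.15},{"delta_pos":[0,0,0],"angular":[0,0,-0.12],"jaw":-0.15},{"delta_pos":[0,0,0],"angular":[0,0,-0.12],"jaw":-0.15}])

```text
time: 2.1
position: [0.5355, 0.0412, 0.2387]
ee_rot: [[0.374, 0.928, -0.001], [0.928, -0.374, -0.0], [-0.0, -0.001, -1.0]]
ft_force: [0.3, 0.2, -0.8]
grip_width: 0.425
gripper_force: 0.0
```

>>> step_arm(series=[{"delta_pos":[0,0,0],"angular":[0,0,-0.12],"jaw":-0.15},{"delta_pos":[0,0,0],"angular":[0,0,-0.12],"jaw":-0.15},{"delta_pos":[0,0,0],"angular":[0,0,-0.12],"jaw":-0.15},{"delta_pos":[0,0,0],"angular":[0,0,-0.12],"jaw":-0.15},{"delta_pos":[0,0,0],"angular":[0,0,-0.12],"jaw":-0.15},{"delta_pos":[0,0,0],"angular":[0,0,0],"jaw":-0.15},{"delta_pos":[0,0,0],"angular":[0,0,0],"jaw":-0.15}])

```text
time: 2.68
position: [0.5356, 0.0411, 0.2389]
ee_rot: [[-0.206, 0.979, -0.001], [0.979, 0.206, -0.0], [0.0, -0.001, -1.0]]
ft_force: [-0.0, 0.3, -0.6]
grip_width: 0.426
gripper_force: 0.0
```

```bash
python3 st.py .5355 .0428 .071
```

```text
t 2.6833 p [0.5356 0.0411 0.2389] yaw 1.7783 tilt [-8.e-04 -1.e-04 -1.e+00] q [ 0.008  0.087  1.365 -0.     1.69  -0.2  ] w 0.42597339639658205 F [-0.   0.3 -0.6] 0.0
tool delta to [0.5355 0.0428 0.071 ] [0.0016 0.0004 0.1679]
```

>>> step_arm(force=30, series=[{"delta_pos":[0.0016,0.0003,0.03],"angular":[0,0,0],"jaw":-0.15},{"delta_pos":[0,0,0.03],"angular":[0,0,0],"jaw":-0.15},{"delta_pos":[0,0,0.03],"angular":[0,0,0],"jaw":-0.15},{"delta_pos":[0,0,0.02],"angular":[0,0,0],"jaw":-0.15},{"delta_pos":[0,0,0.02],"angular":[0,0,0],"jaw":-0.15},{"delta_pos":[0,0,0.01],"angular":[0,0,0],"jaw":-0.15},{"delta_pos":[0,0,0],"angular":[0,0,0],"jaw":-0.15}])

```text
time: 3.27
position: [0.5342, 0.0427, 0.0966]
ee_rot: [[-0.207, 0.978, -0.005], [0.978, 0.207, -0.0], [0.001, -0.005, -1.0]]
ft_force: [-0.2, 0.3, 0.5]
grip_width: 0.426
gripper_force: 0.0
```

>>> step_arm(series=[{"delta_pos":[0,0,0.01],"angular":[0,0,0],"jaw":-0.15},{"delta_pos":[0,0,0.01],"angular":[0,0,0],"jaw":-0.15},{"delta_pos":[0,0,0.007],"angular":[0,0,0],"jaw":-0.15},{"delta_pos":[0,0,0],"angular":[0,0,0],"jaw":-0.15}])

```text
time: 3.6
position: [0.535, 0.0427, 0.0708]
ee_rot: [[-0.209, 0.978, -0.002], [0.978, 0.209, -0.0], [0.0, -0.002, -1.0]]
ft_force: [0.3, 0.3, 0.6]
grip_width: 0.423
gripper_force: 0.0
```

>>> step_arm(series=[{"delta_pos":[0,0,0],"angular":[0,0,0],"jaw":-0.4},{"delta_pos":[0,0,0],"angular":[0,0,0],"jaw":-0.5},{"delta_pos":[0,0,0],"angular":[0,0,0],"jaw":-0.6},{"delta_pos":[0,0,0],"angular":[0,0,0],"jaw":-0.6},{"delta_pos":[0,0,0],"angular":[0,0,0],"jaw":-0.6}])

```text
time: 4.02
position: [0.5356, 0.0427, 0.0726]
ee_rot: [[-0.209, 0.978, -0.0], [0.978, 0.209, -0.0], [-0.0, -0.0, -1.0]]
ft_force: [-3.5, -0.8, 1.4]
grip_width: 0.253
gripper_force: 29.8
```

```bash
python3 st.py .5355 .0428 .071
```

```text
t 4.0167 p [0.5356 0.0427 0.0726] yaw 1.7818 tilt [-1.e-04 -2.e-04 -1.e+00] q [ 0.011  0.208  1.572 -0.     1.362 -0.2  ] w 0.2532596011214875 F [-3.5 -0.8  1.4] 29.828701615333557
tool delta to [0.5355 0.0428 0.071 ] [ 0.0001 -0.0001  0.0016]
```

>>> step_arm(series=[{"delta_pos":[0,0,0],"angular":[0,0,0.12],"jaw":-0.6},{"delta_pos":[0,0,0],"angular":[0,0,0.12],"jaw":-0.6},{"delta_pos":[0,0,0],"angular":[0,0,0.12],"jaw":-0.6},{"delta_pos":[0,0,0],"angular":[0,0,0.12],"jaw":-0.6},{"delta_pos":[0,0,0],"angular":[0,0,0.12],"jaw":-0.6},{"delta_pos":[0,0,0],"angular":[0,0,0.12],"jaw":-0.6},{"delta_pos":[0,0,0],"angular":[0,0,0.12],"jaw":-0.6},{"delta_pos":[0,0,0],"angular":[0,0,0.12],"jaw":-0.6},{"delta_pos":[0,0,0],"angular":[0,0,0.12],"jaw":-0.6},{"delta_pos":[0,0,0],"angular":[0,0,0.12],"jaw":-0.6},{"delta_pos":[0,0,0],"angular":[0,0,0.12],"jaw":-0.6},{"delta_pos":[0,0,0],"angular":[0,0,0],"jaw":-0.6}])

```text
time: 5.02
position: [0.5362, 0.0424, 0.0726]
ee_rot: [[0.897, 0.442, 0.002], [0.442, -0.897, -0.001], [0.001, 0.001, -1.0]]
ft_force: [0.2, -2.4, -0.6]
grip_width: 0.256
gripper_force: 29.8
```

```bash
python3 st.py; python3 - <<'E'
from h import *
for n in('top','side'):
    c=cap(n,n+'1')
    try: print(n,hands(c))
    except Exception as e: print(e)
b=c['pixels'][140:240,185:325]; a=dict(np.load('pics/top1.npz'))['pixels'][140:240,185:320]
im=np.vstack([cv2.resize(q[:,:130],None,fx=3,fy=3,interpolation=cv2.INTER_CUBIC) for q in(a,b)])[:600]
cv2.imwrite('pics/crop1.png',im[:,:,::-1])
E
```

```text
t 5.0167 p [0.5362 0.0424 0.0726] yaw 0.4573 tilt [ 1.6e-03 -7.0e-04 -1.0e+00] q [ 1.100e-02  2.080e-01  1.572e+00 -1.000e-03  1.360e+00  1.124e+00] w 0.2563633817053373 F [ 0.2 -2.4 -0.6] 29.761446118354797
top {'needle': (np.float64(227.9339163004938), np.int64(65), array([ 0.00563261, -0.01848753])), 'set': (np.float64(116.29190471687443), np.int64(27), array([0.02705028, 0.0175938 ]))}
side {'needle': (np.float64(100.8232945512817), np.int64(47), array([0.00145967, 0.00460448])), 'set': (np.float64(112.5166129090357), np.int64(24), array([0.02612714, 0.02108418]))}
```

View pics/crop1.png

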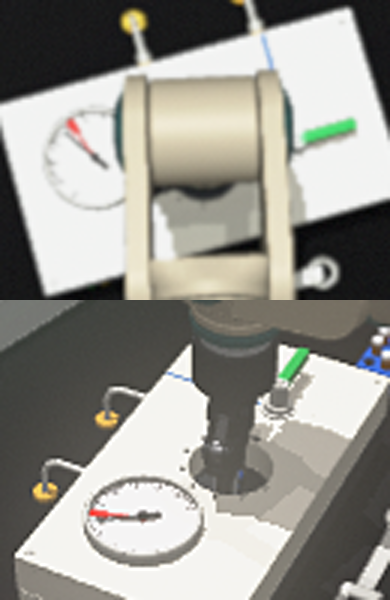

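>>> step_arm(series=[{"delta_pos":[0,0,0],"angular":[0,0,0.11],"jaw":-0.6},{"delta_pos":[0,0,0],"angular":[0,0,0.11],"jaw":-0.6},{"delta_pos":[0,0,0],"angular":[0,0,0.1],"jaw":-0.6},{"delta_pos":[0,0,0],"angular":[0,0,0],"jaw":-0.6},{"delta_pos":[0,0,0],"angular":[0,0,0],"jaw":-0.6}])

```text
time: 5.53
position: [0.5363, 0.0423, 0.0726]
ee_rot: [[0.989, 0.146, 0.002], [0.146, -0.989, -0.001], [0.002, 0.001, -1.0]]
ft_force: [2.9, -4.9, -0.1]
grip_width: 0.245
gripper_force: 29.8
```

```bash
python3 st.py; python3 - <<'E'
from h import *
c=cap('side','side2'); print(hands(c))
E
```

```text
t 5.5333 p [0.5363 0.0423 0.0726] yaw 0.1467 tilt [ 0.0017 -0.001  -1.    ] q [ 1.000e-02  2.080e-01  1.572e+00 -1.000e-03  1.361e+00  1.435e+00] w 0.2453149777918436 F [ 2.9 -4.9 -0.1] 29.806623458862305
{'needle': (np.float64(113.70418110849819), np.int64(44), array([0.0034593 , 0.00457397])), 'set': (np.float64(117.53695181704592), np.int64(17), array([0.02524663, 0.02129612]))}
```

Needle by yaw is about 114.5°, against about 115° for the set hand. I release, lift and check from above.

>>> step_arm(series=[{"delta_pos":[0,0,0],"angular":[0,0,0],"jaw":-0.15},{"delta_pos":[0,0,0],"angular":[0,0,0],"jaw":-0.15},{"delta_pos":[0,0,0],"angular":[0,0,0],"jaw":-0.15},{"delta_pos":[0,0,-0.01],"angular":[0,0,0],"jaw":-0.15},{"delta_pos":[0,0,-0.02],"angular":[0,0,0],"jaw":-0.15},{"delta_pos":[0,0,-0.03],"angular":[0,0,0],"jaw":-0.15},{"delta_pos":[0,0,-0.03],"angular":[0,0,0],"jaw":-0.15},{"delta_pos":[0,0,-0.03],"angular":[0,0,0],"jaw":-0.15},{"delta_pos":[0,0,-0.03],"angular":[0,0,0],"jaw":-0.15},{"delta_pos":[0,0,0],"angular":[0,0,-0.12],"jaw":-0.3},{"delta_pos":[0,0,0],"angular":[0,0,-0.12],"jaw":-0.3},{"delta_pos":[0,0,0],"angular":[0,0,-0.12],"jaw":-0.3}])

```text
time: 6.58
position: [0.5358, 0.043, 0.224]
ee_rot: [[0.873, 0.487, 0.002], [0.487, -0.873, 0.0], [0.002, 0.001, -1.0]]
ft_force: [0.9, -0.5, 1.0]
grip_width: 0.351
gripper_force: 0.0
```

>>> step_arm(series=[{"delta_pos":[-0.035,0,0],"angular":[0,0,-0.12],"jaw":-0.3},{"delta_pos":[-0.03,0.01,0],"angular":[0,0,-0.12],"jaw":-0.3},{"delta_pos":[-0.03,0.02,0],"angular":[0,0,-0.12],"jaw":-0.3},{"delta_pos":[0,0.03,0],"angular":[0,0,-0.12],"jaw":-0.3},{"delta_pos":[0,0.03,0],"angular":[0,0,-0.12],"jaw":-0.3},{"delta_pos":[0,0,0],"angular":[0,0,-0.12],"jaw":-0.3},{"delta_pos":[0,0,0],"angular":[0,0,-0.12],"jaw":-0.3},{"delta_pos":[0,0,0],"angular":[0,0,-0.12],"jaw":-0.3},{"delta_pos":[0,0,0],"angular":[0,0,-0.12],"jaw":-0.3},{"delta_pos":[0,0,0],"angular":[0,0,-0.12],"jaw":-0.3},{"delta_pos":[0,0,0],"angular":[0,0,-0.12],"jaw":-0.3},{"delta_pos":[0,0,0],"angular":[0,0,0],"jaw":-0.3}])

```text
time: 7.58
position: [0.5258, -0.069, 0.2231]
ee_rot: [[-0.247, 0.969, 0.001], [0.969, 0.247, 0.0], [-0.0, 0.001, -1.0]]
ft_force: [-0.3, 0.8, -1.0]
grip_width: 0.352
gripper_force: 0.0
```

```bash
python3 st.py; python3 - <<'E'
from h import *
ims=[]
for n,w in(('top',(slice(165,225),slice(190,250))),('side',(slice(190,235),slice(200,260)))):
    c=cap(n,n+'3'); print(n,hands(c)); ims.append(cv2.resize(c['pixels'][w],(390,390),interpolation=cv2.INTER_CUBIC))
cv2.imwrite('pics/crop3.png',np.hstack(ims)[:,:,::-1])
E
```

```text
t 7.5833 p [ 0.5258 -0.069   0.2231] yaw 1.8204 tilt [ 7.e-04  1.e-04 -1.e+00] q [-0.2    0.072  1.412  0.     1.657 -0.45 ] w 0.3520488545635656 F [-0.3  0.8 -1. ] 0.0
top {'needle': (np.float64(114.63720590968641), np.int64(23), array([ 0.00117399, -0.00036555])), 'set': (np.float64(101.8242438362979), np.int64(13), array([0.03282439, 0.02084996]))}
side {'needle': (np.float64(113.49628061153675), np.int64(47), array([0.00333145, 0.00457034])), 'set': (np.float64(117.94320900730928), np.int64(16), array([0.02636937, 0.02199556]))}
```

View pics/crop3.png

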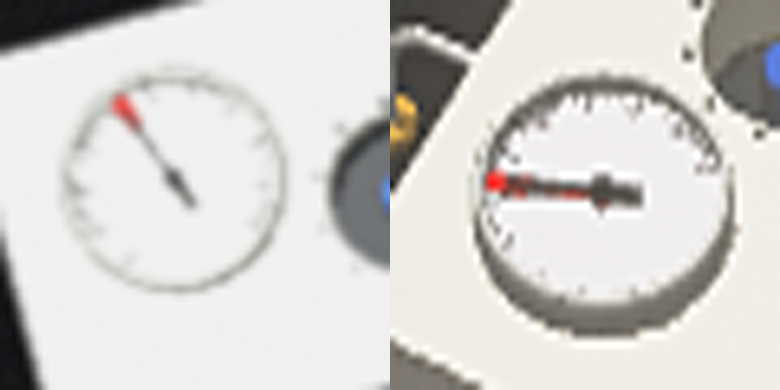

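Top and side crops both show the black needle lying on the red hand. The knob is released. Next is the lever.

>>> step_arm(series=[{"delta_pos":[-0.0165,0.016,0],"angular":[0,0,0],"jaw":-0.42},{"delta_pos":[-0.016,0.016,0],"angular":[0,0,0],"jaw":-0.42},{"delta_pos":[0,0,0.03],"angular":[0,0,0],"jaw":-0.42},{"delta_pos":[0,0,0.03],"angular":[0,0,0],"jaw":-0.42},{"delta_pos":[0,0,0],"angular":[0,0,0],"jaw":-0.42},{"delta_pos":[0,0,0],"angular":[0,0,0],"jaw":-0.42}])

```text
time: 8.18
position: [0.5639, -0.0928, 0.1613]
ee_rot: [[-0.24, 0.971, -0.004], [0.971, 0.24, 0.001], [0.002, -0.003, -1.0]]
ft_force: [0.5, -0.7, 0.9]
grip_width: 0.293
gripper_force: 0.0
```

```bash
python3 st.py .5647 -.0926 .108; python3 - <<'E'
from h import *
c=cap('side','side4'); cv2.imwrite('pics/crop4.png',cv2.resize(c['pixels'][100:220,220:340],None,fx=5,fy=5,interpolation=cv2.INTER_CUBIC)[:,:,::-1])
E
```

```text
t 8.1833 p [ 0.5639 -0.0928  0.1613] yaw 1.8131 tilt [-3.7e-03  9.0e-04 -1.0e+00] q [-0.228  0.222  1.371  0.     1.553 -0.47 ] w 0.2925572399891892 F [ 0.5 -0.7  0.9] 0.0
tool delta to [ 0.5647 -0.0926  0.108 ] [-0.0001  0.001   0.0533]
```

View pics/crop4.png

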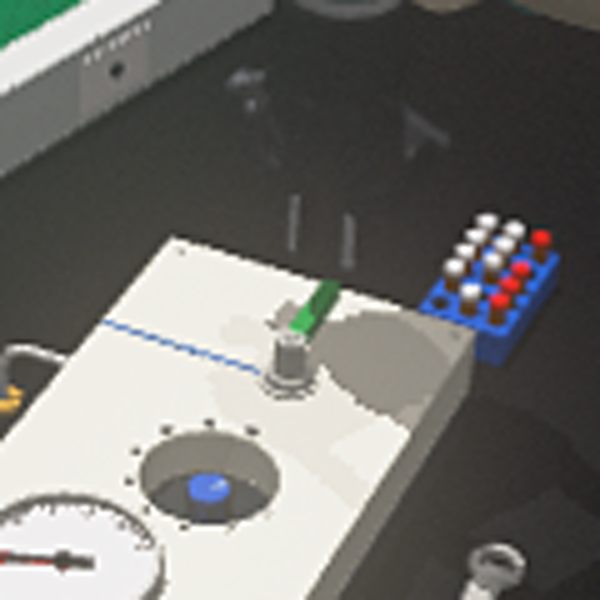

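The fingers, faint at about (293,220) and (348,240) in the crop, straddle the lever at about (320,300). I descend.

>>> step_arm(series=[{"delta_pos":[0,0.0005,0.015],"angular":[0,0,0],"jaw":-0.42},{"delta_pos":[0,0,0.01],"angular":[0,0,0],"jaw":-0.42},{"delta_pos":[0,0,0.01],"angular":[0,0,0],"jaw":-0.42},{"delta_pos":[0,0,0.01],"angular":[0,0,0],"jaw":-0.42},{"delta_pos":[0,0,0.008],"angular":[0,0,0],"jaw":-0.42},{"delta_pos":[0,0,0],"angular":[0,0,0],"jaw":-0.42}])

```text
time: 8.73
position: [0.5644, -0.0927, 0.1073]
ee_rot: [[-0.242, 0.97, -0.003], [0.97, 0.242, 0.001], [0.001, -0.003, -1.0]]
ft_force: [0.4, 1.0, 0.0]
grip_width: 0.291
gripper_force: 0.0
```

>>> step_arm(series=[{"delta_pos":[0.0002,0.0045,0],"angular":[0,0,-0.1],"jaw":-0.42},{"delta_pos":[0.0002,0.0045,0],"angular":[0,0,-0.1],"jaw":-0.42},{"delta_pos":[0.0002,0.0045,0],"angular":[0,0,-0.1],"jaw":-0.42},{"delta_pos":[0.0002,0.0045,0],"angular":[0,0,-0.1],"jaw":-0.42},{"delta_pos":[0,0,0],"angular":[0,0,0],"jaw":-0.42}])

```text
time: 9.15
position: [0.5819, -0.0851, 0.1096]
ee_rot: [[-0.604, 0.797, 0.0], [0.797, 0.604, -0.0], [-0.0, 0.0, -1.0]]
ft_force: [-0.5, -1.0, 0.9]
grip_width: 0.29
gripper_force: 0.0
```

```bash
python3 st.py
```

```text
t 9.15 p [ 0.5819 -0.0851  0.1096] yaw 2.2187 tilt [ 3.e-04 -1.e-04 -1.e+00] q [-0.208  0.304  1.379 -0.     1.458 -0.856] w 0.290150676263415 F [-0.5 -1.   0.9] 0.0
```

>>> step_arm(series=[{"delta_pos":[0.0002,0.0045,0],"angular":[0,0,-0.1],"jaw":-0.42},{"delta_pos":[0.0002,0.0045,0],"angular":[0,0,-0.1],"jaw":-0.42},{"delta_pos":[0.0002,0.0045,0],"angular":[0,0,-0.1],"jaw":-0.42},{"delta_pos":[0.0002,0.0045,0],"angular":[0,0,-0.1],"jaw":-0.42},{"delta_pos":[0.0002,0.0045,0],"angular":[0,0,-0.1],"jaw":-0.42},{"delta_pos":[0.0002,0.0045,0],"angular":[0,0,-0.1],"jaw":-0.42},{"delta_pos":[0.0002,0.0045,0],"angular":[0,0,-0.1],"jaw":-0.42},{"delta_pos":[0.0002,0.0045,0],"angular":[0,0,-0.1],"jaw":-0.42},{"delta_pos":[0.0002,0.0045,0],"angular":[0,0,-0.1],"jaw":-0.42},{"delta_pos":[0.0002,0.0045,0],"angular":[0,0,-0.1],"jaw":-0.42},{"delta_pos":[0,0,0],"angular":[0,0,0],"jaw":-0.42}])

```text
time: 10.07
position: [0.5996, -0.0457, 0.1096]
ee_rot: [[-0.997, -0.074, 0.0], [-0.074, 0.997, -0.0], [-0.0, -0.0, -1.0]]
ft_force: [-0.2, -0.3, 0.1]
grip_width: 0.288
gripper_force: 0.0
```

>>> step_arm(series=[{"delta_pos":[0.0002,0.0045,0],"angular":[0,0,-0.1],"jaw":-0.42},{"delta_pos":[0.0002,0.0045,0],"angular":[0,0,-0.1],"jaw":-0.42},{"delta_pos":[0,0,0],"angular":[0,0,0],"jaw":-0.42},{"delta_pos":[0,0,0],"angular":[0,0,0],"jaw":-0.42}])

```text
time: 10.4
position: [0.5982, -0.0374, 0.1096]
ee_rot: [[-0.965, -0.264, 0.001], [-0.264, 0.965, -0.0], [-0.001, -0.0, -1.0]]
ft_force: [-0.2, -0.9, 0.2]
grip_width: 0.291
gripper_force: 0.0
```

```bash
python3 st.py; python3 - <<'E'
from h import *
c=cap('side','side5'); cv2.imwrite('pics/crop5.png',cv2.resize(c['pixels'][100:220,220:340],None,fx=5,fy=5,interpolation=cv2.INTER_CUBIC)[:,:,::-1])
E
```

```text
t 10.4 p [ 0.5982 -0.0374  0.1096] yaw -2.8743 tilt [ 7.e-04 -0.e+00 -1.e+00] q [-0.124  0.334  1.342  0.     1.465 -1.962] w 0.29118194184246227 F [-0.2 -0.9  0.2] 0.0
```

View pics/crop5.png

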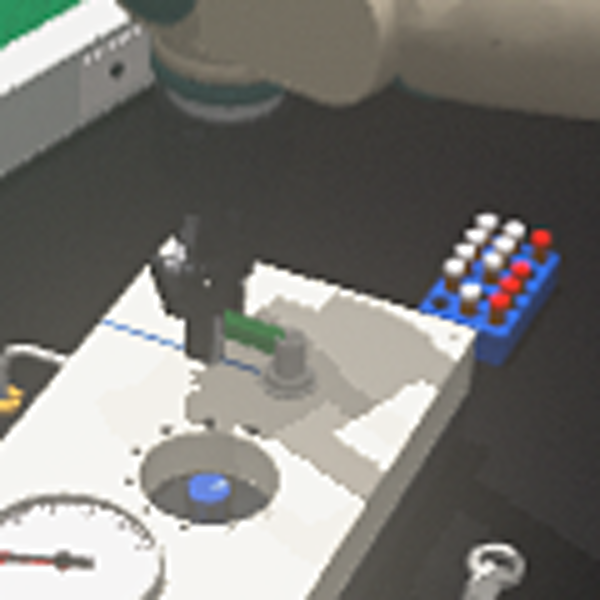

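The lever now lies nearly along the blue line (crop, bar at about (255,332)) but trails the fingers by the jaw gap. I push on a little, then lift off.

>>> step_arm(series=[{"delta_pos":[0.0001,0.0035,0],"angular":[0,0,-0.05],"jaw":-0.42},{"delta_pos":[0.0001,0.003,0],"angular":[0,0,-0.05],"jaw":-0.42},{"delta_pos":[0,0,0],"angular":[0,0,0],"jaw":-0.42},{"delta_pos":[0,0,0],"angular":[0,0,0],"jaw":-0.42}])

```text
time: 10.78
position: [0.5966, -0.0342, 0.1096]
ee_rot: [[-0.934, -0.358, 0.002], [-0.358, 0.934, -0.005], [-0.0, -0.005, -1.0]]
ft_force: [3.6, -11.1, -1.7]
grip_width: 0.289
gripper_force: 5.7
```

>>> step_arm(series=[{"delta_pos":[0,-0.003,0],"angular":[0,0,0],"jaw":-0.42},{"delta_pos":[0,0,0],"angular":[0,0,0],"jaw":-0.42},{"delta_pos":[0,0,-0.01],"angular":[0,0,0],"jaw":-0.42},{"delta_pos":[0,0,-0.03],"angular":[0,0,0],"jaw":-0.42},{"delta_pos":[0,0,-0.03],"angular":[0,0,0],"jaw":-0.42},{"delta_pos":[0,0,-0.03],"angular":[0,0,0],"jaw":-0.42},{"delta_pos":[0.035,-0.02,0],"angular":[0,0,0],"jaw":-0.42},{"delta_pos":[0.035,-0.02,0],"angular":[0,0,0],"jaw":-0.42},{"delta_pos":[0.035,-0.02,0],"angular":[0,0,0],"jaw":-0.42},{"delta_pos":[0.035,-0.02,0],"angular":[0,0,0],"jaw":-0.42},{"delta_pos":[0.0,-0.02,0],"angular":[0,0,0],"jaw":-0.42},{"delta_pos":[0,0,0],"angular":[0,0,0],"jaw":-0.42}])

```text
time: 11.78
position: [0.5024, -0.1808, 0.21]
ee_rot: [[-0.933, -0.359, 0.001], [-0.359, 0.933, -0.001], [-0.001, -0.001, -1.0]]
ft_force: [1.0, 0.4, -0.2]
grip_width: 0.289
gripper_force: 0.0
```

```bash
python3 st.py; python3 - <<'E'
from h import *
ims=[]
for n,w in(('top',(slice(130,250),slice(180,320))),('side',(slice(140,260),slice(190,330)))):
    c=cap(n,n+'6'); print(n,hands(c)); ims.append(cv2.resize(c['pixels'][w],(390,334),interpolation=cv2.INTER_CUBIC))
    h=cv2.cvtColor(c['pixels'],cv2.COLOR_RGB2HSV); m=(h[...,0]>45)&(h[...,0]<80)&(h[...,1]>110)&(h[...,2]>50)
    k=np.zeros_like(m); k[w]=1; v,u=np.nonzero(m&k)
    P=onz(c,np.c_[u,v],.122)[:,:2]; d=np.linalg.eigh(np.cov(P.T))[1][:,1]; b=Rb.T@d; q=Rb.T@(P.mean(0)-BC)
    print(n,'lever',len(u),'deg from +x',np.degrees(np.arctan(b[1]/b[0])),'mid box',q, 'radial',np.degrees(np.arctan2(q[1]+.095,q[0]+.02)))
cv2.imwrite('pics/crop6.png',np.hstack(ims)[:,:,::-1])
E
```

```text
t 11.7833 p [ 0.5024 -0.1808  0.21  ] yaw -2.774 tilt [ 9.e-04 -8.e-04 -1.e+00] q [-0.414  0.087  1.423 -0.     1.631 -2.353] w 0.28914380267371076 F [ 1.   0.4 -0.2] 0.0
top {'needle': (np.float64(114.62908723432648), np.int64(24), array([ 0.00128355, -0.00030196])), 'set': (np.float64(101.48195585007848), np.int64(13), array([0.03283582, 0.02085893]))}
top lever 51 deg from +x 0.6182348839240834 mid box [ 0.01394455 -0.09538628] radial -0.6519830135112306
side {'needle': (np.float64(113.46059465840999), np.int64(47), array([0.00332983, 0.00457194])), 'set': (np.float64(117.95766459731198), np.int64(16), array([0.02643052, 0.02203385]))}
side lever 36 deg from +x -63.400407831959065 mid box [ 0.01076956 -0.08305372] radial 21.21869862089575
```

View pics/crop6.png

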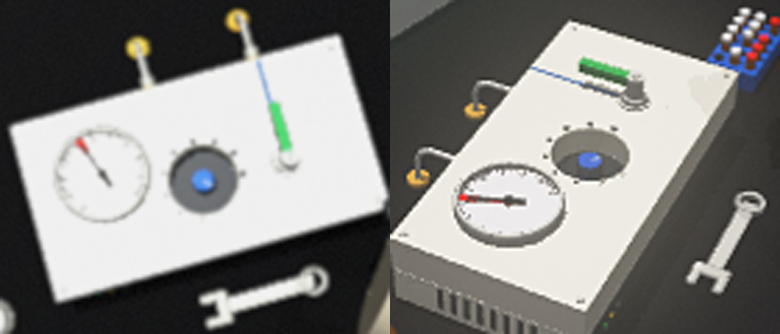

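The lever lies along the blue line (0.6° off in the top view), the needle is still on the red hand, and the arm is clear.

```bash
python3 -c "
from bench import r
print(r.hand_in())"
```

```text
the job is handed in; nothing more can be done
None
```

I handed the job in with the needle on the red set hand, the green lever fully open along the blue line (0.6° off), and the arm clear of everything; I saw nothing disturbed, but no verdict came back.

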